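Set and lock the stick-length stop on a cutting board

TASK

Pull the sliding stop leg on the cutting board out along its rail, against its return spring, until its pointer lines up with the index clip on the rule, and hold it there with the cam lever still open. Then, still holding the leg at the clip, squeeze the cam lever fully shut against the leg's grip fin, and finish while still holding the leg at the clip with the lever shut: do not let go at the end. Leave the vegetables and the other kitchen things where they are.

Things in the scene. Friction and masses are not known exactly. Their poses are not given: they have to be found in the camera images.
- board: Dark wooden cutting board fixed to the table, x -100..120, y -180..190 mm, 22 mm thick, with a 60 mm wide neck on to y = 268; turned by up to 0.5 rad. Origin on the table, z up. On it along the line x = 0 runs the rail, an aluminium bar 30 mm wide, y -150..100 mm, top 34 mm above the table. Two knife-guide posts, tops 57 mm above the table, at x = 68 and 112, y = -172 mm.
- spring_box (a point): Top centre of the steel spring box at the rail's -y end, 36 (x) x 28 (y) mm, 48 mm above the table. Its spring pulls the leg to -y with 2.4 N at the stop and 20 N/m more as the leg comes out; the rail adds 0.5 N of friction. The leg slides back whenever it is not held, even with the lever shut.
- rule (a point): Top centre of the flat aluminium rule with dark ticks every 10 mm, along the board's y at its -x edge: 24 x 230 mm, top 28 mm above the table.
- stop_leg: Bare metal leg on the rail; slides along the board's +y (out), travel 120 mm, axes parallel to the board's. Origin on the rail's centre line and top (34 mm above the table), at board y = -90 mm at the start. Own frame, mm: saddle x -18..18, y -30..36, z 0..12; upright grip fin x -5..5, y -14..30, z to 52; at the fin's +y end the stop plate (see point).
- stop_plate (a point): Top edge, mid, of the stop plate's -y face, at (0, 30, 54) mm in the leg's frame. The plate stands across the leg: x -42..42, y 30..38, z 4..54 mm, with a low arm on to x = 103 (z -8..14). To pull the leg out, put the open fingers down either side of fin and lever, on the -y side of the plate, and push the plate to +y.
- leg_pointer (a point): Tip of the small pointer arm that sticks out to -x from the stop plate, at (-64.5, 34, 10) mm in the leg's frame (arm z 4..10). It is at the mark when it has the same y as the index clip in the clip's frame.
- leg_grip (a point): Top edge of the grip fin, at (0, 15, 52) mm in the leg's frame, 86 mm above the table. Fin and lever are pinched here from above along the board's x axis, finger tips about 18 mm above the leg's origin (52 mm above the table), clear of the saddle.
- cam_lever (a joint): Angle of the cam lever, rad: 0 = shut (flat along the fin, pointing to +y), up to 0.55 = open (free end out to +x); starts at 0.35 to 0.5. Upright steel blade 6 mm thick, leg z 16..50 mm. Shut, its outer face is at leg x = 13: fin and lever are then 18 mm wide (x -5..13). At 0.5 rad the free end's outer face is at x = 37. Stays where left; about 2 N at its end moves it.
- lever_pivot (a point): Top of the lever's vertical pivot barrel (18 mm across), at (10, -25, 52) mm in the leg's frame.
- lever_tip (a point): Top of the free end of the cam lever, 51 mm from the pivot, at the blade's middle, 84 mm above the table.
- index_clip: Small black plastic clip on the rule that shows the length wanted, 18 (x) x 10 (y) x 14 mm tall, with a light line across the middle of its top. Fixed. Origin at the centre of its underside, 28 mm above the table; its axes are parallel to the board's, its y along the rule. The leg must come out 40 to 95 mm to reach it.
- bowl: Bystander: black bowl, 170 mm across, 70 mm tall, standing off the board's -y end; origin under its centre.
- parsnip: Bystander: pale parsnip, 200 mm long, up to 46 mm thick, on the table at the board's -x side; origin under its middle.
- peeler: Bystander: steel vegetable peeler, 190 mm long, 26 mm wide, 10 mm high, on the table at the board's +x side; origin under its middle.
- stick_a: Bystander: carrot stick 85 x 12 x 12 mm on the board, near the knife guide, between it and the stop plate's low arm; origin under its middle.
- stick_b: Bystander: carrot stick 75 x 12 x 12 mm on the board at the far +y end; origin under its middle.
- slice: Bystander: parsnip slice, 42 mm across, 8 mm thick, on the board at the +y end; origin under its middle.
- salt_jar: Bystander: glass salt jar, 56 mm across, 90 mm tall, beyond the board's neck; origin under its centre.

How it is judged:
By the outcome, as a careful person would: the job done as asked, in the order asked, and still so for the second after the job is handed in, while the arm keeps its last pose, push and grip.
It also fails if it takes over 35 s, if anything falls off the work surface, if the arm or the gripper's body presses on something with over 40 N, if the wrist force passes 120 N, or if a joint passes its speed limit or range.

ROBOT

A 6-joint arm with a two-finger parallel gripper is mounted at the origin on the work surface. World frame = base frame: x ahead of the robot, y to its left, z up, the work surface at z = 0. Lengths are in m, angles in rad, forces in N, time in s.
With the tool pointing down it reaches from about 0.35 to 0.925 m from the base axis. Payload 6.4 kg.
Tool frame: the origin (TCP) lies at the very end of the fingers, on their centre line; the grasp point (between the pads) lies 19 mm behind it; z points along the fingers, y is the line along which they close (so a half turn about z gives the same grasp; the last joint's range is limited). The gripper opens to 94 mm and grips with 3 to 60 N. Pads are 16 mm wide; open, the fingers measure 119 mm over their backs; the gripper's body (75 mm by 177 mm) begins 78 mm behind the grasp point.
Start: joints at [-1.314, 0.245, 1.558, -0, 1.339, -0.174], TCP at [0.271, -0.591, 0.171] pointing down, gripper open.
Joint ranges: [-3.13, 3.13], [-1.02, 2.26], [0.13, 2.54], [-0.95, 4.09], [0.21, 2.88], [-2.74, 2.74]. Speed limits (rad/s): [2.57, 2.57, 3.14, 3.14, 3.14, 3.14].

INTERFACE

Orientations are given as a rotation vector (axis times angle).
In Python, from workcell import state, read_camera, camera_model, hand_in gives the robot as it stands.
- The arm moves only by the shell command python3 -m pendant 'ROWS' [FORCE]. ROWS is JSON, a list of rows, each an object of numbers: "tx", "ty", "tz": the shift along the tool's x, y, z in mm; "yaw": the turn about the tool's z in rad; "claw": the opening, from 0 (shut) to 1 (fully open). A call has 1 to 10 rows; each row is the pose to reach, as a shift and turn from the pose commanded when the call began, along the tool's axes at that moment; what a row does not reach only later rows make up. A row lasts 1/10 s, in which the tool goes at most 50 mm and 8.59 degrees, less where a joint would pass 70% of its speed; a pose out of reach is approached as far as the arm can. A call with a gripper value outside its range is refused whole. The fingers move at their own pace and stop on an object; FORCE is the grip in N (left out, the last holds). Time passes only in rows, so rows that repeat a pose let the fingers close. It gives the time, the measured TCP pose, the force, the opening and the grip force at its end, in the units of the state.
- state(): the state, without advancing time (a new reading comes with each control period).
- read_camera(name): name is "scene" or "top" or "wrist"; returns (picture, depth): 480x640x3 uint8, red, green, blue; 480x640 float32, m along the optical axis (not along the pixel's ray), 0 where there is no reading.
- camera_model(name): a dict with "camera_matrix" (3x3 intrinsics, pixels), "view" (4x4, takes a point from world to camera coordinates); the wrist camera has in their place "tool_from_camera" (4x4, takes a point from camera to tool coordinates, whose origin is the TCP and whose axes are the flange's). Camera axes: x right, y down, z forward; pixel columns grow to the right and rows downward; lengths in m; the calibration is good to about 2 mm. A picture is of the moment at which its call begins: read the wrist's pose just before it. camera_model takes no time and is no camera call.
- hand_in(): hands the job in; it is judged then, once.
The state is a dict: "time": time; "joints": joint angles; "dq": joint speeds; "joint_torque": joint torques, N m; "position": TCP position; "tcp_rot": TCP orientation; "force": force on the tool from outside, world axes, zero at the start; "torque": the same for the moment, N m; "width": finger opening in m; "finger_force": force on a finger pad.
Only numpy, scipy, OpenCV 4.12 (cv2) and the standard library are available. Lean on these libraries where they do the work, as an engineer would, in place of code of your own. Each camera call takes 0.05 s, during which the arm holds its last target. There are 200 camera calls.

## Working session

There is one attempt and no reset: what is moved stays moved. The work goes in short steps, Python scripts to look and compute and a shell command to move; the robot and the scene stay as the last step left them, time stands still between calls to the robot, and variables do not carry over. Pictures are saved under pics/ and viewed, at most 10 in all, crops included, and the job is handed in when it is done.

```bash
mkdir -p pics; ls; python3 - <<'E'
from workcell import *
import cv2,numpy as np
s=state();print(s['time'],s['position'],s['tcp_rot'],s['width'])
for n in('scene','top'):
    p,d=read_camera(n);cv2.imwrite(f'pics/{n}0.png',p[:,:,::-1]);np.save(f'pics/{n}0.npy',d)
    m=camera_model(n);print(m['camera_matrix'],m['view'],(d>0).mean())
E
```

```text
pics
0.0 [ 0.27127456 -0.58995448  0.16996293] [-3.06712236e+00 -6.71062671e-01  1.29184098e-04] 0.09413963765228606
[[473.61968302   0.         325.72931149]
 [  0.         473.61968302 247.0041031 ]
 [  0.           0.           1.        ]] [[ 0.59658623  0.80229556  0.0201666  -0.37713374]
 [ 0.48918049 -0.34360385 -0.80164758 -0.18702633]
 [-0.63622898  0.48811702 -0.59745667  1.3342713 ]
 [ 0.          0.          0.          1.        ]] 0.9939778645833334
[[435.39252182   0.         321.16872318]
 [  0.         435.39252182 238.52678931]
 [  0.           0.           1.        ]] [[ 0.01825493 -0.99983197  0.00167069  0.05809732]
 [-0.97543295 -0.0181763  -0.21954539  0.58613979]
 [ 0.21953886  0.00237813 -0.97560086  0.88404345]
 [ 0.          0.          0.          1.        ]] 0.9957747395833333
```

View pics/top0.png

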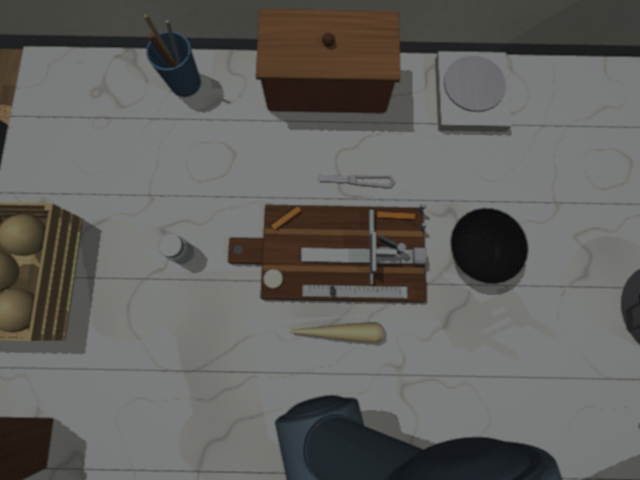

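View pics/scene0.png

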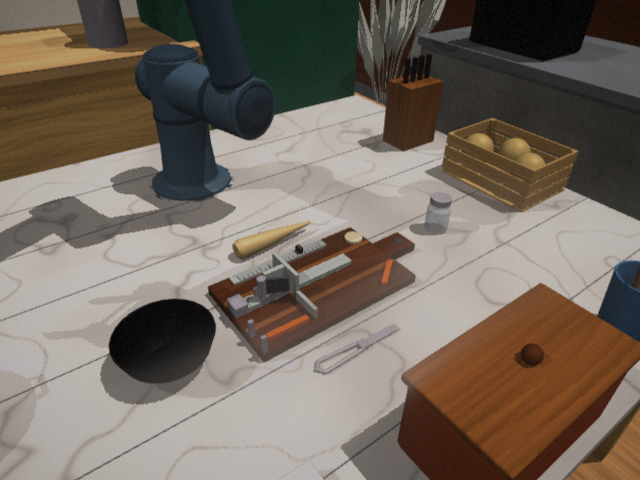

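The top view shows the board with its +y to image left and almost no turn. The plate is at about (373,247), the clip at (333,291), the rail spans columns 300–425 at row 255, and the lever is open near (390,241). Next I'll measure these points.

```bash
cat > h.py <<'E'
from workcell import *
import cv2,numpy as np
from scipy.spatial.transform import Rotation as R
def view(n,s=None):
    m=camera_model(n);K=m['camera_matrix']
    if n=='wrist':
        T=np.eye(4);T[:3,:3]=R.from_rotvec(s['tcp_rot']).as_matrix();T[:3,3]=s['position']
        return np.array(K),T@np.array(m['tool_from_camera'])
    return np.array(K),np.linalg.inv(m['view'])
def ray(K,C,uv,z):
    uv=np.atleast_2d(uv).astype(float)
    d=np.c_[uv,np.ones(len(uv))]@np.linalg.inv(K).T@C[:3,:3].T
    return C[:3,3]+d*((z-C[2,3])/d[:,2])[:,None]
def proj(K,C,P):
    q=(np.atleast_2d(P)-C[:3,3])@C[:3,:3]@K.T
    return q[:,:2]/q[:,2:]
E
python3 - <<'E'
from h import *
p=cv2.imread('pics/top0.png');K,C=view('top')
hsv=cv2.cvtColor(p,cv2.COLOR_BGR2HSV)
roi=np.zeros(p.shape[:2],np.uint8);roi[200:308,222:432]=1
m=((hsv[...,1]>90)&(hsv[...,2]<140)&(roi>0)).astype(np.uint8)
m=cv2.morphologyEx(m,cv2.MORPH_CLOSE,np.ones((15,15)))
c=max(cv2.findContours(m,0,2)[0],key=cv2.contourArea)[:,0]
w=ray(K,C,c,.022)[:,:2]
# body only
b=c[(c[:,0]>258)]
r=cv2.minAreaRect((ray(K,C,b,.022)[:,:2]*1000).astype(np.float32));print(r)
for n,uv,z in(('clip',(333,291),.042),('plate',(373,247),.088),('railend',(301,255),.034),('ruleL',(303,292),.028),('ruleR',(407,293),.028),('box',(419,256),.048)):print(n,ray(K,C,uv,z))
cv2.imwrite('pics/topc.png',cv2.resize(p[195:315,222:432],None,fx=3.8,fy=3.8,interpolation=cv2.INTER_CUBIC))
E
```

```text
((564.0734252929688, 19.8759765625), (367.1733703613281, 215.23228454589844), 89.98928833007812)
clip [[0.47365837 0.04108325 0.042     ]]
plate [[ 0.56347256 -0.04121167  0.088     ]]
railend [[0.55341092 0.11333122 0.034     ]]
ruleL [[0.47166921 0.10685482 0.028     ]]
ruleR [[ 0.47369545 -0.12256391  0.028     ]]
box [[ 0.55340974 -0.14708505  0.048     ]]
```

View pics/topc.png

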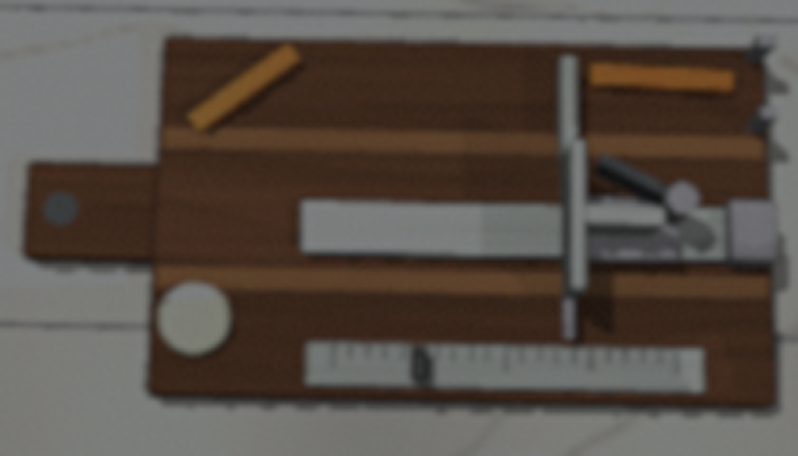

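```bash
cat >> h.py <<'E'
def delta(x,y,z,by):
    """tool shift mm + yaw to reach world TCP with tool y along board x (yaw by)"""
    s=state();M=R.from_rotvec(s['tcp_rot']).as_matrix()
    t=M.T@(np.array([x,y,z])-s['position'])*1000
    d=M.T@np.array([np.cos(by),np.sin(by),0]);a=np.arctan2(-d[0],d[1])
    print('shift',t.round(1),'yaw',round(a,4),'or',round(a-np.sign(a)*np.pi,4),'j6',s['joints'][5])
E
python3 - <<'E'
from h import *
print(np.round(camera_model('wrist')['tool_from_camera'],3));print(np.round(R.from_rotvec(state()['tcp_rot']).as_matrix(),3))
delta(.555,-.02,.30,0)
E
```

```text
[[-0.001 -0.974 -0.227  0.065]
 [ 1.    -0.001  0.001  0.002]
 [-0.001 -0.227  0.974 -0.213]
 [ 0.     0.     0.     1.   ]]
[[ 0.909  0.418 -0.   ]
 [ 0.418 -0.909  0.002]
 [ 0.    -0.002 -1.   ]]
shift [ 495.9 -399.7 -129.1] yaw -1.1401 or 2.0015 j6 -0.1740472460717428
```

```bash
python3 -m pendant '[{"tx":50,"ty":-40,"tz":-30,"yaw":-0.114,"claw":1},{"tx":99,"ty":-80,"tz":-60,"yaw":-0.228},{"tx":149,"ty":-120,"tz":-90,"yaw":-0.342},{"tx":198,"ty":-160,"tz":-129,"yaw":-0.456},{"tx":248,"ty":-200,"tz":-129,"yaw":-0.57},{"tx":298,"ty":-240,"tz":-129,"yaw":-0.684},{"tx":347,"ty":-280,"tz":-129,"yaw":-0.798},{"tx":397,"ty":-320,"tz":-129,"yaw":-0.912},{"tx":446,"ty":-360,"tz":-129,"yaw":-1.026},{"tx":496,"ty":-400,"tz":-129,"yaw":-1.14}]'
python3 - <<'E'
from h import *
delta(.555,-.02,.30,0)
E
```

```text
shift [ 495.9 -399.7 -129.1] yaw -1.1401 or 2.0015 j6 -0.1740472460717428$[1]: bad value
```

```bash
python3 -m pendant '[{"tx":50,"ty":-40,"tz":-30,"yaw":-0.114,"claw":1},{"tx":99,"ty":-80,"tz":-60,"yaw":-0.228,"claw":1},{"tx":149,"ty":-120,"tz":-90,"yaw":-0.342,"claw":1},{"tx":198,"ty":-160,"tz":-129,"yaw":-0.456,"claw":1},{"tx":248,"ty":-200,"tz":-129,"yaw":-0.57,"claw":1},{"tx":298,"ty":-240,"tz":-129,"yaw":-0.684,"claw":1},{"tx":347,"ty":-280,"tz":-129,"yaw":-0.798,"claw":1},{"tx":397,"ty":-320,"tz":-129,"yaw":-0.912,"claw":1},{"tx":496,"ty":-400,"tz":-129,"yaw":-1.14,"claw":1},{"tx":496,"ty":-400,"tz":-129,"yaw":-1.14,"claw":1}]'
python3 - <<'E'
from h import *
delta(.555,-.02,.30,0)
E
```

```text
time: 1.1
position: [0.4838, -0.1621, 0.2941]
tcp_rot: [2.217, 2.226, 0.0]
force: [0.9, -0.8, -0.8]
width: 0.094
finger_force: 0.0
shift [141.8  71.8  -5.9] yaw 0.0042 or -3.1374 j6 -0.5498900313667291
```

```bash
python3 -m pendant '[{"tx":40,"ty":20,"tz":-3,"yaw":0,"claw":1},{"tx":80,"ty":40,"tz":-6,"yaw":0,"claw":1},{"tx":112,"ty":47,"tz":-6,"yaw":0.004,"claw":1},{"tx":112,"ty":47,"tz":-6,"yaw":0.004,"claw":1},{"tx":112,"ty":47,"tz":-6,"yaw":0.004,"claw":1}]'
python3 - <<'E'
from h import *
s=state();p,d=read_camera('wrist');cv2.imwrite('pics/w1.png',p[:,:,::-1])
import pickle;pickle.dump((s,d),open('pics/w1.pkl','wb'));print(s['position'],s['dq'].max() if hasattr(s['dq'],'max') else s['dq'])
E
```

```text
time: 1.6
position: [0.5303, -0.0519, 0.2998]
tcp_rot: [-2.224, -2.218, 0.001]
force: [0.3, -0.0, -0.6]
width: 0.0937
finger_force: 0.0
[ 0.53025944 -0.05189625  0.29976627] 0.0023649623307004713
```

View pics/w1.png

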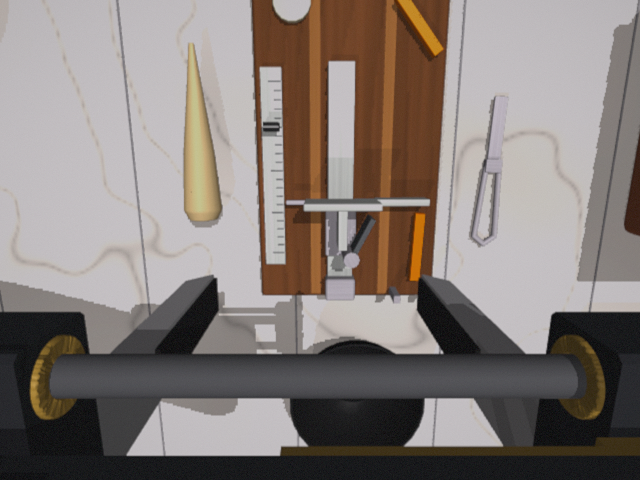

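The wrist view is clear: clip at about (271,127), plate top at (343,205), pointer tip at (287,203), lever barrel at (351,260) and lever tip at (370,220). I'll zoom in for sub-pixel measurement.

```bash
python3 - <<'E'
from h import *
import pickle
p=cv2.imread('pics/w1.png');s,d=pickle.load(open('pics/w1.pkl','rb'));K,C=view('wrist',s)
g=cv2.cvtColor(p,cv2.COLOR_BGR2GRAY)
hsv=cv2.cvtColor(p,cv2.COLOR_BGR2HSV)
# rule: bright low-sat
m=((g>120)&(hsv[...,1]<60)).astype(np.uint8)
def blob(m,x0,x1,y0,y1,z,n,close=0):
    q=np.zeros_like(m);q[y0:y1,x0:x1]=m[y0:y1,x0:x1]
    if close:q=cv2.morphologyEx(q,cv2.MORPH_CLOSE,np.ones((close,close)))
    c=max(cv2.findContours(q,0,cv2.CHAIN_APPROX_NONE)[0],key=cv2.contourArea)
    r=cv2.minAreaRect((ray(K,C,c[:,0],z)[:,:2]*1000).astype(np.float32));print(n,cv2.boundingRect(c),np.round(r[0],1),np.round(r[1],1),round(r[2],2))
blob(m,257,288,55,275,.028,'rule',13)
blob(m,322,362,50,160,.034,'rail',5)
blob((g<60).astype(np.uint8),262,282,115,140,.042,'clip',5)
blob(m,298,386,196,205,.088,'platetop')
cr=p[100:300,250:450];cv2.imwrite('pics/w1c.png',cv2.resize(cr,None,fx=3,fy=3,interpolation=cv2.INTER_CUBIC))
for y,x in((204,343),(127,270),(240,342),(260,351),(221,370),(150,340),(289,340)):print(x,y,ray(K,C,(x,y),.0)[0].round(3),'worldz',(C[:3,3]+C[:3,:3]@(np.linalg.inv(K)@[x,y,1]*d[y,x]))[:3].round(4))
E
```

```text
rule (257, 67, 31, 208) [477.2 -17.9] [244.   36.3] 87.83
rail (328, 61, 27, 99) [558.2  55.4] [ 29.7 106.2] 0.14
clip (263, 123, 16, 8) [478.4  38.7] [ 7.6 17. ] 89.78
platetop (298, 199, 88, 6) [556.6 -40.6] [ 5.3 92.3] 89.79
343 204 [ 0.564 -0.055  0.   ] worldz [ 0.5582 -0.0433  0.0873]
270 127 [0.473 0.041 0.   ] worldz [0.4779 0.0381 0.0422]
342 240 [ 0.563 -0.102  0.   ] worldz [ 0.5576 -0.0828  0.086 ]
351 260 [ 0.575 -0.129  0.   ] worldz [ 0.5678 -0.1055  0.0855]
370 221 [ 0.599 -0.077  0.   ] worldz [ 0.5881 -0.0626  0.0821]
340 150 [0.559 0.013 0.   ] worldz [0.5574 0.0127 0.0348]
340 289 [ 0.561 -0.169  0.   ] worldz [ 0.5582 -0.1528  0.0469]
```

View pics/w1c.png

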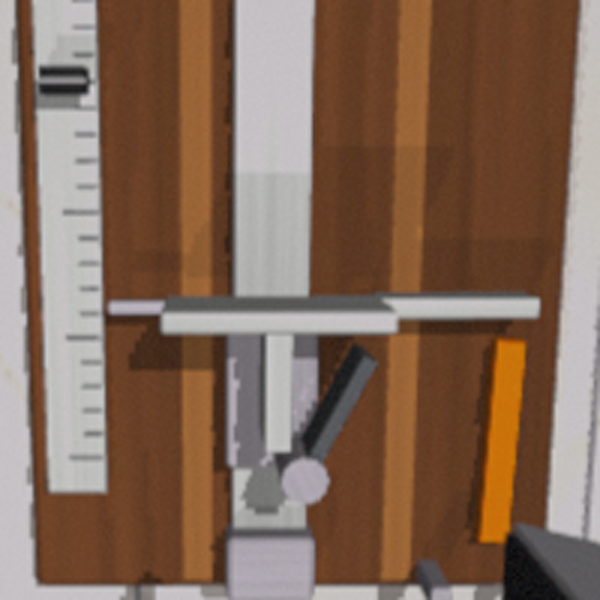

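```bash
python3 - <<'E'
from h import *
import pickle
s,d=pickle.load(open('pics/w1.pkl','rb'));K,C=view('wrist',s)
f=lambda n,x,y,z:print(n,(ray(K,C,(x/3+250,y/3+100),z)[0]*1000).round(1))
f('clip',64,80,.042);f('ptr tip',109,308,.044);f('ptr ymax?',125,300,.044);f('ptr ymin',125,315,.044)
f('plate -y L',163,332,.088);f('plate -y R',397,332,.088);f('plate +y L',163,312,.088);f('plate +y R',397,311,.088)
f('fin top',278,340,.086);f('fin -y',278,452,.086)
f('lev tip',368,350,.084);f('levcorner',377,357,.084);f('barrel',305,480,.086);f('arm',539,307,.048);f('rail L',233,150,.034);f('rail R',311,150,.034)
E
```

```text
clip [479.4  38.5  42. ]
ptr tip [494.6 -47.1  44. ]
ptr ymax? [500.9 -44.   44. ]
ptr ymin [500.8 -49.9  44. ]
plate -y L [517.1 -50.2  88. ]
plate -y R [600.1 -50.5  88. ]
plate +y L [517.1 -43.1  88. ]
plate +y R [599.9 -43.1  88. ]
fin top [558.1 -53.5  86. ]
fin -y [558.5 -94.8  86. ]
lev tip [590.6 -57.6  84. ]
levcorner [593.9 -60.2  84. ]
barrel [ 568.5 -105.4   86. ]
arm [661.2 -46.8  48. ]
rail L [543.1  12.7  34. ]
rail R [573.3  12.6  34. ]
```

```bash
python3 - <<'E'
from h import *
delta(.5624,-.0687,.110,0);delta(.5624,-.0687,.052,0)
E
```

```text
shift [-15.9  32.5 189.8] yaw -0.0041 or 3.1375 j6 -0.3074845307531389
shift [-15.9  32.5 247.8] yaw -0.0041 or 3.1375 j6 -0.3074845307531389
```

```bash
python3 -m pendant '[{"tx":-5,"ty":11,"tz":45,"yaw":-0.003,"claw":0.766},{"tx":-11,"ty":22,"tz":90,"yaw":-0.003,"claw":0.766},{"tx":-16,"ty":32.5,"tz":135,"yaw":-0.003,"claw":0.766},{"tx":-16,"ty":32.5,"tz":165,"yaw":-0.003,"claw":0.766},{"tx":-16,"ty":32.5,"tz":185,"yaw":-0.003,"claw":0.766},{"tx":-16,"ty":32.5,"tz":185,"yaw":-0.003,"claw":0.766},{"tx":-16,"ty":32.5,"tz":185,"yaw":-0.003,"claw":0.766}]'
python3 - <<'E'
from h import *
delta(.5624,-.0687,.052,0)
s=state();p,d=read_camera('wrist');cv2.imwrite('pics/w2.png',p[:,:,::-1])
E
```

```text
time: 2.35
position: [0.5629, -0.0695, 0.1157]
tcp_rot: [2.224, 2.218, -0.0]
force: [1.3, 0.8, 0.5]
width: 0.072
finger_force: 0.0
shift [ 0.8 -0.5 63.7] yaw -0.0028 or 3.1388 j6 -0.3198021415571354
```

View pics/w2.png

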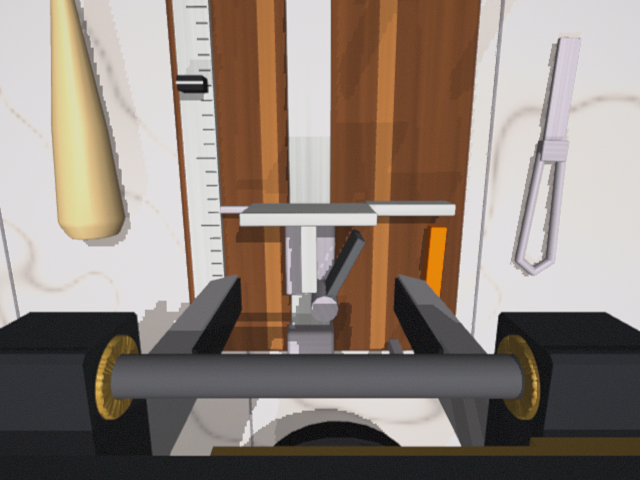

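Fingers straddle the fin (309,255) and lever (355,240), on the -y side of the plate (row 220). The opening is 72 mm, so I can go down.

```bash
python3 -m pendant '[{"tx":0,"ty":-0.5,"tz":20,"yaw":-0.003,"claw":0.766},{"tx":0,"ty":-0.5,"tz":40,"yaw":-0.003,"claw":0.766},{"tx":0,"ty":-0.5,"tz":55,"yaw":-0.003,"claw":0.766},{"tx":0,"ty":-0.5,"tz":63.5,"yaw":-0.003,"claw":0.766},{"tx":0,"ty":-0.5,"tz":63.5,"yaw":-0.003,"claw":0.766},{"tx":0,"ty":-0.5,"tz":63.5,"yaw":-0.003,"claw":0.766}]'
python3 -m pendant '[{"tx":4,"ty":0,"tz":0,"yaw":0,"claw":0.766},{"tx":8,"ty":0,"tz":0,"yaw":0,"claw":0.766},{"tx":11,"ty":0,"tz":0,"yaw":0,"claw":0.766},{"tx":14,"ty":0,"tz":0,"yaw":0,"claw":0.766},{"tx":17,"ty":0,"tz":0,"yaw":0,"claw":0.766},{"tx":20,"ty":0,"tz":0,"yaw":0,"claw":0.766},{"tx":20,"ty":0,"tz":0,"yaw":0,"claw":0.766}]'
```

```text
time: 3.0
position: [0.5631, -0.0685, 0.0526]
tcp_rot: [2.218, 2.223, 0.001]
force: [-0.1, 1.1, -0.4]
width: 0.0717
finger_force: 0.0
time: 3.7
position: [0.5627, -0.0481, 0.0521]
tcp_rot: [2.218, 2.224, 0.001]
force: [1.2, -2.4, 1.4]
width: 0.0719
finger_force: 1.2
```

```bash
python3 -m pendant '[{"tx":6,"ty":0,"tz":0,"yaw":0,"claw":0.766},{"tx":14,"ty":0,"tz":0,"yaw":0,"claw":0.766},{"tx":22,"ty":0,"tz":0,"yaw":0,"claw":0.766},{"tx":30,"ty":0,"tz":0,"yaw":0,"claw":0.766},{"tx":38,"ty":0,"tz":0,"yaw":0,"claw":0.766},{"tx":46,"ty":0,"tz":0,"yaw":0,"claw":0.766},{"tx":54,"ty":0,"tz":0,"yaw":0,"claw":0.766},{"tx":62,"ty":0,"tz":0,"yaw":0,"claw":0.766},{"tx":68,"ty":0,"tz":0,"yaw":0,"claw":0.766},{"tx":68,"ty":0,"tz":0,"yaw":0,"claw":0.766}]'
python3 - <<'E'
from h import *
import pickle
s=state();p,d=read_camera('wrist');cv2.imwrite('pics/w3.png',p[:,:,::-1]);pickle.dump((s,d),open('pics/w3.pkl','wb'));print(s['position'])
E
```

```text
time: 4.7
position: [0.562, 0.0208, 0.0516]
tcp_rot: [-2.218, -2.224, -0.0]
force: [1.6, -3.3, 2.1]
width: 0.0717
finger_force: 1.7
[0.56201019 0.02076672 0.0516476 ]
```

View pics/w3.png

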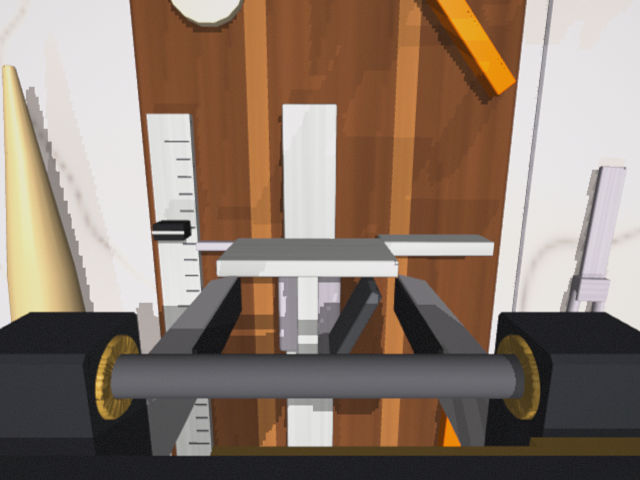

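The pointer (199,246) is still short of the clip (170,229), and the lever is still open. I'll measure the gap on a zoomed crop.

```bash
python3 - <<'E'
import cv2
p=cv2.imread('pics/w3.png')[210:270,140:240];cv2.imwrite('pics/w3c.png',cv2.resize(p,None,fx=8,fy=8,interpolation=cv2.INTER_NEAREST))
E
```

```text
(no output)
```

View pics/w3c.png

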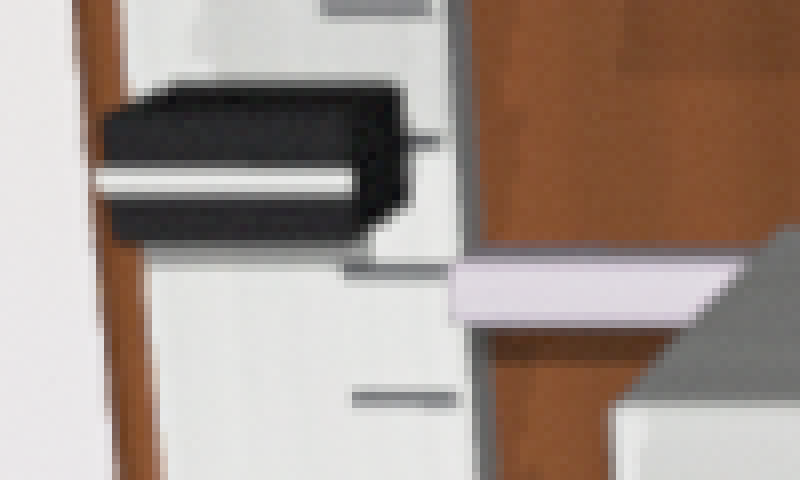

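```bash
python3 - <<'E'
from h import *
import pickle
s,d=pickle.load(open('pics/w3.pkl','rb'));K,C=view('wrist',s)
f=lambda n,x,y,z:print(n,(ray(K,C,(x/8+139.5,y/8+209.5),z)[0]*1000).round(2))
f('line',225,183,.042);f('ptr',455,291,.044);f('ptr+',455,258,.044);f('ptr-',455,325,.044)
f('tick',395,270,.028);f('tick',404,398,.028)
E
```

```text
line [478.07  39.21  42.  ]
ptr [494.43  31.87  44.  ]
ptr+ [494.59  34.25  44.  ]
ptr- [494.26  29.39  44.  ]
tick [485.05  29.72  28.  ]
tick [485.03  19.7   28.  ]
```

```bash
python3 -m pendant '[{"tx":3,"ty":0,"tz":0,"yaw":0,"claw":0.766},{"tx":5.5,"ty":0,"tz":0,"yaw":0,"claw":0.766},{"tx":7.3,"ty":0,"tz":0,"yaw":0,"claw":0.766},{"tx":7.3,"ty":0,"tz":0,"yaw":0,"claw":0.766},{"tx":7.3,"ty":0,"tz":0,"yaw":0,"claw":0.766}]'
cat >> h.py <<'E'
def gap(name):
    s=state();p,_=read_camera('wrist');K,C=view('wrist',s);p=p[:,:,::-1].copy();cv2.imwrite(f'pics/{name}.png',p)
    g=p.min(2).astype(int)
    # predicted places; line: bright row between dark along clip; pointer: bright against wood/rule at x just beyond rule
    u,v=proj(K,C,[[.4781,.0392,.042]])[0].round().astype(int)
    col=g[v-8:v+9,u-8:u+5].mean(1);i=np.arange(len(col));w=np.where(abs(i-8)<=3,np.clip(col-60,0,None),0)
    L=ray(K,C,(u-1.5,v-8+(w*i).sum()/w.sum()),.042)[0]*1000
    u2,v2=proj(K,C,[[.503,.0392,.044]])[0].round().astype(int)
    col2=g[v2-18:v2+19,u2-1:u2+2].mean(1);ok=np.flatnonzero(col2>140)
    a,b=[ray(K,C,(u2,v2-18+k),.044)[0]*1000 for k in(ok.min()-.5,ok.max()+.5)]
    print('line',L.round(2),'ptr edges',a.round(2)[1],b.round(2)[1],'x',a[0].round(1),'gap line-ptr',(L[1]-(a[1]+b[1])/2).round(2))
    cv2.imwrite(f'pics/{name}c.png',cv2.resize(p[v-30:v+45,u-30:u+70],None,fx=6,fy=6,interpolation=cv2.INTER_NEAREST))
    print('TCP',s['position'].round(4),'F',np.round(s['force'],1))
E
python3 -c "
from h import *
gap('w4')"
```

```text
time: 5.25
position: [0.5621, 0.0272, 0.0516]
tcp_rot: [-2.219, -2.223, -0.0]
force: [0.7, -2.8, 2.2]
width: 0.0719
finger_force: 1.8
line [476.98  39.31  42.  ] ptr edges 40.89 35.66 x 502.9 gap line-ptr 1.03
TCP [0.5621 0.0272 0.0516] F [ 0.7 -2.8  2.2]
```

View pics/w4c.png

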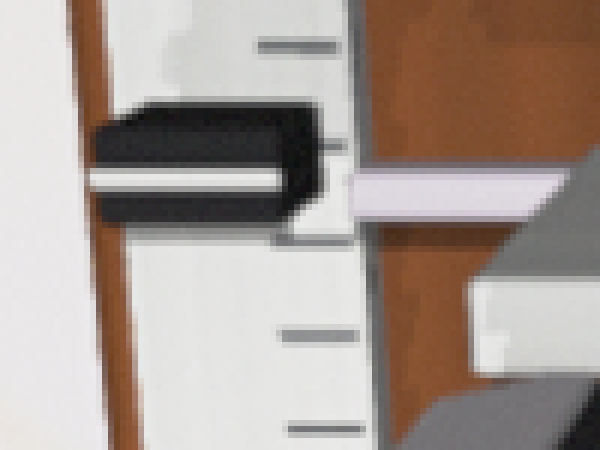

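```bash
python3 -m pendant '[{"tx":1,"ty":0,"tz":0,"yaw":0,"claw":0.766},{"tx":1,"ty":0,"tz":0,"yaw":0,"claw":0.766},{"tx":1,"ty":0,"tz":0,"yaw":0,"claw":0.766}]'
python3 -c "
from h import *
gap('w5')"
```

```text
time: 5.6
position: [0.5621, 0.028, 0.0517]
tcp_rot: [-2.219, -2.224, 0.0]
force: [0.7, -4.6, 2.9]
width: 0.072
finger_force: 2.2
line [477.54  39.3   42.  ] ptr edges 41.69 36.47 x 503.0 gap line-ptr 0.22
TCP [0.5621 0.028  0.0517] F [ 0.7 -4.6  2.9]
```

```bash
python3 -m pendant '[{"tx":0.2,"ty":0.3,"tz":0,"yaw":0,"claw":0.766},{"tx":0.2,"ty":0.3,"tz":0,"yaw":0,"claw":0.766},{"tx":0.2,"ty":0.3,"tz":0,"yaw":0,"claw":0.766},{"tx":0.2,"ty":0.3,"tz":0,"yaw":0,"claw":0.766},{"tx":0.2,"ty":0.3,"tz":0,"yaw":0,"claw":0.766}]' 
python3 -m pendant '[{"tx":0,"ty":0,"tz":0,"yaw":0,"claw":0.65},{"tx":0,"ty":0,"tz":0,"yaw":0,"claw":0.58},{"tx":0,"ty":0,"tz":0,"yaw":0,"claw":0.5},{"tx":0,"ty":0,"tz":0,"yaw":0,"claw":0.43},{"tx":0,"ty":0,"tz":0,"yaw":0,"claw":0.36},{"tx":0,"ty":0,"tz":0,"yaw":0,"claw":0.3},{"tx":0,"ty":0,"tz":0,"yaw":0,"claw":0.26},{"tx":0,"ty":0,"tz":0,"yaw":0,"claw":0.26}]' 20
python3 -c "
from h import *
gap('w6')"
```

```text
time: 6.15
position: [0.5623, 0.0283, 0.0516]
tcp_rot: [-2.219, -2.224, 0.001]
force: [-1.1, -5.0, 2.3]
width: 0.0724
finger_force: 2.3
time: 6.95
position: [0.5625, 0.0283, 0.0517]
tcp_rot: [-2.219, -2.224, -0.0]
force: [-0.2, -3.2, -0.4]
width: 0.0247
finger_force: 2.0
line [477.29  39.33  42.  ] ptr edges 41.99 37.35 x 503.3 gap line-ptr -0.34
TCP [0.5625 0.0283 0.0517] F [-0.2 -3.2 -0.4]
```

```bash
python3 -m pendant '[{"tx":0,"ty":0,"tz":0,"yaw":0,"claw":0.2},{"tx":0,"ty":0,"tz":0,"yaw":0,"claw":0.15},{"tx":0,"ty":0,"tz":0,"yaw":0,"claw":0.1},{"tx":0,"ty":0,"tz":0,"yaw":0,"claw":0},{"tx":0,"ty":0,"tz":0,"yaw":0,"claw":0},{"tx":0,"ty":0,"tz":0,"yaw":0,"claw":0},{"tx":0,"ty":0,"tz":0,"yaw":0,"claw":0},{"tx":0,"ty":0,"tz":0,"yaw":0,"claw":0}]' 25
python3 -c "
from h import *
gap('w7')
p=cv2.imread('pics/w7.png');K,C=view('wrist',state())
u,v=proj(K,C,[[.53,.02,.07]])[0].astype(int)
a=cv2.resize(p[200:360,150:410],None,fx=3,fy=3,interpolation=cv2.INTER_CUBIC);cv2.imwrite('pics/w7d.png',a)"
```

```text
time: 7.8
position: [0.5624, 0.0283, 0.0518]
tcp_rot: [-2.219, -2.224, 0.0]
force: [-2.5, -3.3, 4.5]
width: 0.0002
finger_force: 3.7
line [477.13  39.32  42.  ] ptr edges 41.96 37.31 x 503.2 gap line-ptr -0.31
TCP [0.5624 0.0283 0.0518] F [-2.5 -3.3  4.5]
```

View pics/w7d.png

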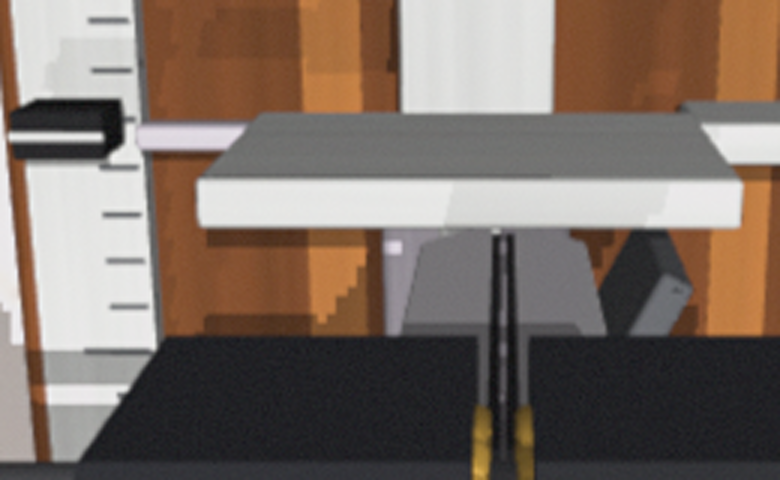

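The finger reading doesn't make sense: the opening is 0.2 mm, yet the lever at crop (655,280) still looks open. I've used all 10 picture views, so I'll check with depth numbers.

```bash
python3 - <<'E'
from h import *
st=state();print(st['width'],st['finger_force'],st['time'])
O=np.array([.5584,.0047,.034])
for n in('wrist','scene','top'):
    s=state();p,d=read_camera(n);K,C=view(n,s)
    v,u=np.mgrid[0:480,0:640];ok=d>0
    P=(np.stack([u,v,np.ones_like(u)],-1)@np.linalg.inv(K).T*d[...,None])@C[:3,:3].T+C[:3,3]
    q=((P-O)*1000)[ok]
    G=np.full((16,22),-99.)
    i=((q[:,1]+40)//5).astype(int);j=((q[:,0]+46)//5).astype(int)
    k=(i>=0)&(i<16)&(j>=0)&(j<22)
    np.maximum.at(G,(i[k],j[k]),q[k,2])
    print(n);print('x    ',' '.join(f'{-44+5*c:4d}' for c in range(22)))
    for r in range(15,-1,-1):print(f'{-38+5*r:4d} ',' '.join('  . ' if g<-90 else f'{g:4.0f}' for g in G[r]))
E
```

```text
5.5637582936551985e-05 3.8042902975576 7.85
wrist
x      -44  -39  -34  -29  -24  -19  -14   -9   -4    1    6   11   16   21   26   31   36   41   46   51   56   61
  37   177  177  177  177  177  177  177  177  176  177  177  177  176  176  177   55   56   55   15   15   15   16
  32    55   55   55   55   55   55   55   96   97  168  160   96   96   55   55   55   55   55   15   15   15   15
  27    .    .    .    .    .    .    .    .    53  162  159   .    .    .    .    .    .    .    .    .    .    . 
  22    .    .    .    .    .    .    .    .    .   152  151   .    .    .    .    51   47   .    .   -11  -10  -11
  17    .    .    .    .    .    13   13   13   .   150  139   13   13   .    50   51   51   .    .    .   -11  -10
  12    .   -11  -11  -11  -12   13   13   12   .   139  139   .    .    42   51   51   .    .    .    .   -11  -11
   7   -11  -11  -10  -11  -11   13   13   .    .    .    42   .    .    42   44  -11   .   -11  -11  -10  -10  -11
   2   -11  -11  -11  -10  -11   13   13   .    .    .    41   .    .   -12  -11   .    .   -11  -10  -11  -11  -11
  -3  
[... 4174 characters left out ...]
   . 
 -13   399  397  394  392  390  386  385  378  372  373  371  369  368  364  360  352   .    .    .    .    .    . 
 -18   398  395  394  392  390  387  385  383  381  378  376  374  370  365  361  354   .    .    .    .    .    . 
 -23   398  396  394  391  390  388  386  382  380  378  376  372  372  368  364  359  338   .    .    .    .    . 
 -28   397  396  393  389  389  386  385  382  379  376  376  372  371  366  363  356  350   .    .    .    .    . 
 -33    .    .    .   350  358  359  361  361  377  377  374  371  370  366  362  356   .    .    .    .    .    . 
 -38    .    .    .   342  350  353  359  361  362  361  359  363  359  358   .   356  -10   .    .    .    .    .
```

```bash
python3 - <<'E'
from h import *
import pickle
for f in('w1','w3'):
    s,d=pickle.load(open(f'pics/{f}.pkl','rb'))
    K=np.array(camera_model('wrist')['camera_matrix']);T=np.array(camera_model('wrist')['tool_from_camera'])
    v,u=np.mgrid[0:480,0:640]
    P=((np.stack([u,v,np.ones_like(u)],-1)@np.linalg.inv(K).T*d[...,None])@T[:3,:3].T+T[:3,3])*1000
    for uu in(205,215,225,235):
        print(f,uu,[(vv,*P[vv,uu].round().astype(int)) for vv in range(270,330,8)])
    print('proj tip',[ (K@(np.linalg.inv(T)@[.008,y,0,1])[:3]) for y in(-.036,.036)])
    c=[K@(np.linalg.inv(T)@[.008,y,0,1])[:3] for y in(-.048,-.036,.036)];print([x[:2]/x[2] for x in c])
E
```

```text
w1 205 [(270, np.int64(-91), np.int64(-149), np.int64(301)), (278, np.int64(7), np.int64(-50), np.int64(-39)), (286, np.int64(7), np.int64(-48), np.int64(-49)), (294, np.int64(63), np.int64(1), np.int64(-213)), (302, np.int64(2), np.int64(-46), np.int64(-55)), (310, np.int64(-2), np.int64(-46), np.int64(-55)), (318, np.int64(-5), np.int64(-47), np.int64(-55)), (326, np.int64(-7), np.int64(-46), np.int64(-59))]
w1 215 [(270, np.int64(-90), np.int64(-135), np.int64(300)), (278, np.int64(5), np.int64(-47), np.int64(-33)), (286, np.int64(3), np.int64(-46), np.int64(-38)), (294, np.int64(-1), np.int64(-46), np.int64(-39)), (302, np.int64(-4), np.int64(-46), np.int64(-40)), (310, np.int64(-7), np.int64(-46), np.int64(-41)), (318, np.int64(-159), np.int64(-139), np.int64(300)), (326, np.int64(-171), np.int64(-140), np.int64(300))]
w1 225 [(270, np.int64(-91), np.int64(-122), np.int64(301)), (278, np.int64(-102), np.int64(-123), np.int64(300)), (286, np.int64(-113), np.int64(-123), np.int64(300)), (294, np.int64(-125), np.int64(-124), np.int64(302)), (302, np.int64(-135), np.int64(-124), np.
[... 1992 characters left out ...]
), np.int64(-68)), (326, np.int64(-3), np.int64(-35), np.int64(-67))]
w3 235 [(270, np.int64(10), np.int64(-37), np.int64(-36)), (278, np.int64(7), np.int64(-37), np.int64(-38)), (286, np.int64(6), np.int64(-35), np.int64(-46)), (294, np.int64(3), np.int64(-35), np.int64(-49)), (302, np.int64(-1), np.int64(-35), np.int64(-48)), (310, np.int64(-4), np.int64(-35), np.int64(-49)), (318, np.int64(-7), np.int64(-35), np.int64(-50)), (326, np.int64(-48), np.int64(-53), np.int64(30))]
proj tip [array([55.0903439 , 56.10605922,  0.22015036]), array([84.0075537 , 56.07355729,  0.22014238])]
[array([228.34623531, 254.87643071]), array([250.23962966, 254.85336425]), array([381.60554963, 254.71495966])]
```

The depth data suggests the fingers physically end well above the nominal TCP, so they closed over the top of the fin. I'll measure the real tip height.

```bash
python3 - <<'E'
from h import *
import pickle
s,d=pickle.load(open('pics/w1.pkl','rb'))
K=np.array(camera_model('wrist')['camera_matrix']);T=np.array(camera_model('wrist')['tool_from_camera'])
v,u=np.mgrid[0:480,0:640]
P=((np.stack([u,v,np.ones_like(u)],-1)@np.linalg.inv(K).T*d[...,None])@T[:3,:3].T+T[:3,3])*1000
k=(d>0)&(abs(P[...,0])<14)&(abs(abs(P[...,1])-54)<12)
z=P[...,2][k];print('max z of finger points',np.sort(z)[-10:].round(1),np.histogram(z,bins=range(-120,10,5)))
for sx in(-1,1):
    q=P[k&(P[...,1]*sx>0)];print(q[np.argsort(q[:,2])[-4:]].round(1))
for z in(0,-.02,-.03,-.034,-.04):print(z,[ (lambda c:(c[:2]/c[2]).round(1))(K@(np.linalg.inv(T)@[.0075,y,z,1])[:3]) for y in(-.047,.047)])
p=cv2.imread('pics/w1.png').max(2)
print('dark rows at u=212..218:',[(uu,[vv for vv in range(240,330) if p[vv,uu]<90][:2]) for uu in(205,210,214,217,420,425)])
E
```

```text
max z of finger points [279.4 279.5 279.6 279.6 279.8 279.8 280.3 280.3 280.5 280.6] (array([634, 362, 708, 814, 791, 769, 801, 763, 757, 699, 621, 591, 501,
       507, 434, 398, 294,  48,   0,   0,   0,   0,   0,   0,   0]), array([-120, -115, -110, -105, -100,  -95,  -90,  -85,  -80,  -75,  -70,
        -65,  -60,  -55,  -50,  -45,  -40,  -35,  -30,  -25,  -20,  -15,
        -10,   -5,    0,    5]))
[[-12.2 -65.1 279.1]
 [ -7.2 -64.9 279.1]
 [ 12.5 -65.6 279.4]
 [-13.5 -65.2 279.5]]
[[  8.6  50.8 280.3]
 [-10.   51.2 280.3]
 [ 13.4  56.8 280.5]
 [-10.   64.8 280.6]]
0 [array([230.2, 255.8]), array([401.6, 255.6])]
-0.02 [array([221.8, 265.9]), array([409.8, 265.7])]
-0.03 [array([216.9, 271.7]), array([414.5, 271.5])]
-0.034 [array([214.8, 274.2]), array([416.6, 274. ])]
-0.04 [array([211.5, 278.2]), array([419.8, 278. ])]
dark rows at u=212..218: [(205, [284, 285]), (210, [277, 278]), (214, [278, 279]), (217, [292, 293]), (420, [277, 278]), (425, [278, 279])]
```

The fingers really end about 34.5 mm above the nominal TCP. They're pushing only on the plate's top edge, and they closed just over the fin. I'll reopen, keep pushing, and go down 34 mm.

```bash
python3 -m pendant '[{"tx":0,"ty":0,"tz":0,"yaw":0,"claw":0.2},{"tx":0,"ty":0,"tz":0,"yaw":0,"claw":0.4},{"tx":0,"ty":0,"tz":0,"yaw":0,"claw":0.6},{"tx":0,"ty":0,"tz":0,"yaw":0,"claw":0.766},{"tx":0,"ty":0,"tz":0,"yaw":0,"claw":0.766},{"tx":0,"ty":0,"tz":0,"yaw":0,"claw":0.766},{"tx":0,"ty":0,"tz":0,"yaw":0,"claw":0.766}]'
python3 -m pendant '[{"tx":0,"ty":0,"tz":5,"yaw":0,"claw":0.766},{"tx":0,"ty":0,"tz":10,"yaw":0,"claw":0.766},{"tx":0,"ty":0,"tz":15,"yaw":0,"claw":0.766},{"tx":0,"ty":0,"tz":20,"yaw":0,"claw":0.766},{"tx":0,"ty":0,"tz":25,"yaw":0,"claw":0.766},{"tx":0,"ty":0,"tz":29,"yaw":0,"claw":0.766},{"tx":0,"ty":0,"tz":32,"yaw":0,"claw":0.766},{"tx":0,"ty":0,"tz":33.5,"yaw":0,"claw":0.766},{"tx":0,"ty":0,"tz":33.5,"yaw":0,"claw":0.766},{"tx":0,"ty":0,"tz":33.5,"yaw":0,"claw":0.766}]'
python3 - <<'E'
from h import *
gap('w8')
O=np.array([.5584,.0047,.034])
s=state();p,d=read_camera('wrist');K,C=view('wrist',s)
v,u=np.mgrid[0:480,0:640];ok=d>0
P=(np.stack([u,v,np.ones_like(u)],-1)@np.linalg.inv(K).T*d[...,None])@C[:3,:3].T+C[:3,3]
q=((P-O)*1000)[ok];k=(q[:,2]>40)&(q[:,2]<53.0)&(q[:,1]>-30)&(q[:,1]<28)&(abs(q[:,0])<50)
q=q[k];print(len(q));
for y in range(-30,28,6):
    r=q[(q[:,1]>=y)&(q[:,1]<y+6)]
    if len(r):print(y,np.unique((r[:,0]//3*3).astype(int)))
E
```

```text
time: 8.7
position: [0.5621, 0.0282, 0.0513]
tcp_rot: [-2.219, -2.223, 0.001]
force: [-0.9, -4.9, -0.7]
width: 0.0532
finger_force: 2.3
time: 9.7
position: [0.5623, 0.0283, 0.0177]
tcp_rot: [-2.219, -2.223, 0.0]
force: [0.5, -4.1, -1.6]
width: 0.0722
finger_force: 2.3
line [477.32  39.37  42.  ] ptr edges 42.19 37.69 x 503.2 gap line-ptr -0.57
TCP [0.5623 0.0283 0.0177] F [ 0.5 -4.1 -1.6]
4215
-30 [ 0  3  6  9 12 15 18]
-24 [ 0  3  6  9 12 15 18]
-18 [-6 -3  0  3  6  9 12 15 18]
-12 [-6 -3  0  3]
0 [18 21]
6 [-6 -3  0  3 21 24 27 30]
12 [-33  -6  -3   0   3  24  27  30  33  39]
18 [-33  -6  -3   0   3  27  30  33  39]
24 [-33  -6  -3   0   3  39]
```

```bash
python3 - <<'E'
from h import *
s=state();K,C=view('wrist',s);p=cv2.imread('pics/w8.png').astype(int)
for n,pt in(('line',[.4770,.0392,.042]),('ptr',[.500,.0392,.044])):
    u,v=proj(K,C,[pt])[0].round().astype(int);print(n,u,v)
    for r in range(v-9,v+10):print(r,p[r,u-2:u+3].mean(0).round().astype(int),(ray(K,C,(u,r),pt[2])[0]*1000).round(2)[1])
E
```

```text
line 141 261
252 [42 39 40] 43.9
253 [43 40 41] 43.4
254 [44 41 42] 42.9
255 [44 41 43] 42.4
256 [45 42 43] 41.9
257 [42 39 39] 41.39
258 [52 50 51] 40.89
259 [121 122 122] 40.39
260 [199 202 202] 39.88
261 [228 230 230] 39.38
262 [203 205 205] 38.87
263 [120 120 119] 38.37
264 [51 50 51] 37.86
265 [42 40 41] 37.35
266 [45 43 44] 36.84
267 [44 43 44] 36.34
268 [44 41 42] 35.83
269 [52 51 52] 35.32
270 [113 114 114] 34.81
ptr 187 263
254 [ 87  92 114] 43.44
255 [110 104 109] 42.94
256 [142 134 140] 42.44
257 [187 176 183] 41.95
258 [218 208 216] 41.45
259 [225 218 223] 40.95
260 [224 217 222] 40.45
261 [223 216 221] 39.95
262 [223 216 221] 39.45
263 [223 216 222] 38.95
264 [223 216 221] 38.45
265 [195 185 196] 37.95
266 [117 116 131] 37.44
267 [44 58 86] 36.94
268 [29 49 79] 36.44
269 [ 39  63 105] 35.93
270 [ 47  77 127] 35.43
271 [ 48  78 128] 34.92
272 [ 47  77 127] 34.42
```

```bash
python3 -m pendant '[{"tx":-0.4,"ty":0,"tz":0,"yaw":0,"claw":0.766},{"tx":-0.4,"ty":0,"tz":0,"yaw":0,"claw":0.766},{"tx":-0.4,"ty":0,"tz":0,"yaw":0,"claw":0.766},{"tx":-0.4,"ty":0,"tz":0,"yaw":0,"claw":0.766},{"tx":-0.4,"ty":0,"tz":0,"yaw":0,"claw":0.766}]'
python3 -c "
from h import *
gap('w9')"
python3 -m pendant '[{"tx":0,"ty":0,"tz":0,"yaw":0,"claw":0.7},{"tx":0,"ty":0,"tz":0,"yaw":0,"claw":0.63},{"tx":0,"ty":0,"tz":0,"yaw":0,"claw":0.56},{"tx":0,"ty":0,"tz":0,"yaw":0,"claw":0.49},{"tx":0,"ty":0,"tz":0,"yaw":0,"claw":0.42},{"tx":0,"ty":0,"tz":0,"yaw":0,"claw":0.35},{"tx":0,"ty":0,"tz":0,"yaw":0,"claw":0.3},{"tx":0,"ty":0,"tz":0,"yaw":0,"claw":0.3}]' 20
python3 -c "
from h import *
gap('w10')"
```

```text
time: 10.3
position: [0.5621, 0.028, 0.018]
tcp_rot: [-2.219, -2.223, 0.001]
force: [0.4, -3.8, -1.7]
width: 0.0719
finger_force: 1.8
line [477.57  39.33  42.  ] ptr edges 42.28 37.28 x 503.0 gap line-ptr -0.45
TCP [0.5621 0.028  0.018 ] F [ 0.4 -3.8 -1.7]
time: 11.15
position: [0.5653, 0.0275, 0.0199]
tcp_rot: [2.217, 2.22, 0.006]
force: [4.7, -2.9, 0.2]
width: 0.0283
finger_force: 3.3
line [477.14  39.37  42.  ] ptr edges 41.5 36.97 x 503.1 gap line-ptr 0.14
TCP [0.5653 0.0275 0.0199] F [ 4.7 -2.9  0.2]
```

```bash
python3 -m pendant '[{"tx":0,"ty":0,"tz":0,"yaw":0,"claw":0.25},{"tx":0,"ty":0,"tz":0,"yaw":0,"claw":0.2},{"tx":0,"ty":0,"tz":0,"yaw":0,"claw":0.15},{"tx":0,"ty":0,"tz":0,"yaw":0,"claw":0.1},{"tx":0,"ty":0,"tz":0,"yaw":0,"claw":0.1},{"tx":0,"ty":0,"tz":0,"yaw":0,"claw":0.1},{"tx":0,"ty":0,"tz":0,"yaw":0,"claw":0.1}]' 20
python3 -c "
from h import *
gap('w11')"
```

```text
time: 11.9
position: [0.5609, 0.0277, 0.0194]
tcp_rot: [-2.217, -2.222, 0.006]
force: [-10.2, -4.0, 12.7]
width: 0.0176
finger_force: 21.7
line [477.15  39.33  42.  ] ptr edges 42.06 37.02 x 503.3 gap line-ptr -0.21
TCP [0.5609 0.0277 0.0194] F [-10.2  -4.   12.7]
```

```bash
python3 -m pendant '[{"tx":0,"ty":-0.5,"tz":-0.5,"yaw":0,"claw":0.1},{"tx":0,"ty":-1.2,"tz":-1,"yaw":0,"claw":0.1},{"tx":0,"ty":-1.2,"tz":-1,"yaw":0,"claw":0.1},{"tx":0,"ty":-1.2,"tz":-1,"yaw":0,"claw":0.1},{"tx":0,"ty":-1.2,"tz":-1,"yaw":0,"claw":0.1}]' 30
python3 - <<'E'
from h import *
gap('w12')
O=np.array([.5584,.0053,.034])
s=state();p,d=read_camera('wrist');K,C=view('wrist',s)
v,u=np.mgrid[0:480,0:640];ok=d>0
P=(np.stack([u,v,np.ones_like(u)],-1)@np.linalg.inv(K).T*d[...,None])@C[:3,:3].T+C[:3,3]
q=((P-O)*1000)[ok];k=(q[:,2]>40)&(q[:,2]<53.5)&(q[:,1]>-36)&(q[:,1]<28)&(abs(q[:,0])<50)
q=q[k]
for y in range(-36,28,6):
    r=q[(q[:,1]>=y)&(q[:,1]<y+6)]
    if len(r):print(y,np.unique((r[:,0]//3*3).astype(int)))
E
```

```text
time: 12.45
position: [0.5608, 0.0277, 0.0195]
tcp_rot: [-2.218, -2.223, 0.002]
force: [-3.8, -5.2, 3.7]
width: 0.0169
finger_force: 32.7
line [477.54  39.34  42.  ] ptr edges 42.09 37.05 x 503.2 gap line-ptr -0.23
TCP [0.5608 0.0277 0.0195] F [-3.8 -5.2  3.7]
-36 [ 0  3  6  9 12 15]
-30 [ 0  3  6  9 12 15]
-24 [ 0  3  6  9 12 15]
-18 [ 3  6  9 12]
0 [ 6  9 12]
6 [-6 -3  0  3  6  9 12]
12 [-6 -3  0  3  6  9]
18 [-6 -3  0  3  6  9]
24 [-9 -6 -3  0  3  6  9 12]
```

```bash
python3 -m pendant '[{"tx":-0.2,"ty":0,"tz":0,"yaw":0,"claw":0.1},{"tx":-0.2,"ty":0,"tz":0,"yaw":0,"claw":0.1},{"tx":-0.2,"ty":0,"tz":0,"yaw":0,"claw":0.1},{"tx":-0.2,"ty":0,"tz":0,"yaw":0,"claw":0.1},{"tx":-0.2,"ty":0,"tz":0,"yaw":0,"claw":0.1},{"tx":-0.2,"ty":0,"tz":0,"yaw":0,"claw":0.1}]'
python3 -c "
from h import *
gap('w13');print(state()['width'],hand_in())"
```

```text
time: 13.15
position: [0.5608, 0.0277, 0.0195]
tcp_rot: [-2.218, -2.223, 0.002]
force: [-3.9, -4.2, 4.5]
width: 0.0166
finger_force: 32.5
line [477.54  39.38  42.  ] ptr edges 42.09 37.05 x 503.1 gap line-ptr -0.19
TCP [0.5608 0.0277 0.0195] F [-3.9 -4.2  4.5]
the job is handed in; nothing more can be done
0.016870630866462042 None
```

Handed in: the arm is holding the leg with its pointer about 0.2 mm past the clip line by the camera and the cam lever squeezed shut at about 32 N; the fingers really end about 34 mm short of the stated tip, so my first squeeze closed over the fin with the lever still open, and I reopened, lowered and squeezed again.

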